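Swap the flat battery pack of the bench lamp

TASK

The work lamp's slide-on battery pack is flat (one red light): swap it for the charged one (four green lights). Pull the flat pack off the lamp and the charged pack off its charger, and slide the flat pack onto a charger and the charged pack onto the lamp, each pushed fully home until it clicks. Leave the other things on the desk standing where they are.

Things in the scene. Friction and masses are not known exactly. Their poses are not given: they have to be found in the camera images.
- flat_pack_mid (a point): Flat battery pack: top lights one red, three dark; home on the lamp at the start. 0.25 kg; wide grey grip body 90 mm long (x -49 to +41 of this point), 50 wide (y), 40 tall (z +-20), to be held across the 50 mm; x points to the nose, which enters a channel first. Under the body a dark foot: neck 26 wide, flange 36 wide, 8 tall, x -30 to +35, underside 36 mm below this point. 
- charged_pack_mid (a point): Charged battery pack: four green top lights; home on a charger at the start. 0.25 kg; wide grey grip body 90 mm long (x -49 to +41 of this point), 50 wide (y), 40 tall (z +-20), to be held across the 50 mm; x points to the nose, which enters a channel first. Under the body a dark foot: neck 26 wide, flange 36 wide, 8 tall, x -30 to +35, underside 36 mm below this point. 
- flat_pack: The flat pack; origin at the centre of its underside, 36 mm below flat_pack_mid. Sprung balls hold a pack that is home: about 8 to 18 N straight along the channel (-x) free it; after 14 mm it runs freely, and after 76 mm it is clear of the channel's lips and can be lifted.
- charged_pack: The charged pack; origin at the centre of its underside, 36 mm below charged_pack_mid. Sliding a pack on (+x) is free until 14 mm before home; there it must be pushed over the balls with about 8 to 18 N; it clicks and stops at the end stop, with 1 mm of play.
- lamp: Low LED work lamp fixed to the desk: light grey base 74 mm wide with a slide channel for a pack on top, open at the front (-x); behind it a square LED head in a yoke (x +53 to +97, 95 mm wide, up to 150 mm above the desk). Origin on the desk below the home pack's point; x from the open end to the head.
- charger_1: Bench charger fixed to the desk: black base 74 mm wide, 22 tall, with the same slide channel as the lamp, open at the front (-x); behind it a grey hump (x +43 to +77, 46 mm tall) with a green light. Holds the charged pack at the start. Origin on the desk below the home pack's point; x from the open end to the hump.
- charger_2: Second bench charger, same shape and axes as charger_1, its light dark; its channel is empty at the start.
- lamp_bay (a point): Where a pack's point (its _mid) lies when the pack is home on lamp, 58 mm above the desk; axes as lamp's: a home pack has its x and z along these.
- lamp_mouth (a point): Front end of lamp's channel, on its floor (22 mm above the desk), 42 mm in front (-x) of the bay; from there to the end stop it is 39 mm wide inside, walls 53 mm apart outside, 13.5 tall over the floor, lips 10.5 mm over the floor leaving a 30 mm slot. Floor and flared cheeks (55 mm at the front) reach 12 mm farther out.
- charger_1_bay (a point): Where a pack's point (its _mid) lies when the pack is home on charger_1, 58 mm above the desk; axes as charger_1's: a home pack has its x and z along these.
- charger_1_mouth (a point): Front end of charger_1's channel, on its floor (22 mm above the desk), 42 mm in front (-x) of the bay; from there to the end stop it is 39 mm wide inside, walls 53 mm apart outside, 13.5 tall over the floor, lips 10.5 mm over the floor leaving a 30 mm slot. Floor and flared cheeks (55 mm at the front) reach 12 mm farther out.
- charger_2_bay (a point): Where a pack's point (its _mid) lies when the pack is home on charger_2, 58 mm above the desk; axes as charger_2's: a home pack has its x and z along these.
- charger_2_mouth (a point): Front end of charger_2's channel, on its floor (22 mm above the desk), 42 mm in front (-x) of the bay; from there to the end stop it is 39 mm wide inside, walls 53 mm apart outside, 13.5 tall over the floor, lips 10.5 mm over the floor leaving a 30 mm slot. Floor and flared cheeks (55 mm at the front) reach 12 mm farther out.
- bottle: Bystander: slim white dropper bottle with a red cap, 29 mm across, 88 mm tall, standing. Origin: centre of its underside.
- paint_jar: Bystander: small paint jar with a pale grey lid, 36 mm across, 44 mm tall, standing. Origin: centre of its underside.
- tape: Bystander: yellow roll of masking tape lying flat, 68 mm across, 11 mm tall. Origin: centre of its underside.
- cutters: Bystander: red-handled side cutters lying flat, 126 mm long along their y, 47 mm wide, 12 mm tall. Origin: centre of its underside.
- carton: Bystander: flat white carton, 76 (x) x 110 (y) x 30 mm tall. Origin: centre of its underside.
- sander: Bystander: dark green foam sanding stick lying flat, 130 mm long along its y, 18 mm wide, 4 mm tall. Origin: centre of its underside.
- dish_1: Bystander: small steel dish with red paint dried in it, 41 mm across, 11 mm tall. Origin: centre of its underside.
- dish_2: Bystander: small steel dish with yellow paint dried in it, 41 mm across, 11 mm tall. Origin: centre of its underside.
- solvent: Bystander: clear glass solvent bottle with a white cap, 60 mm across, 125 mm tall, standing. Origin: centre of its underside.

How it is judged:
At the end, for the whole second after the job is handed in: The charged pack is home on the lamp and the flat pack is home on either charger (each pack's point within 4 mm of the bay's point, clicked in), both at rest and let go (distance between charged_pack_mid and lamp_bay below 0.004 m and (distance between flat_pack_mid and charger_1_bay below 0.004 m or distance between flat_pack_mid and charger_2_bay below 0.004 m) and linear speed of each of charged_pack, flat_pack below 0.02 m/s); the robot touches nothing.
It fails at once if a bystander was pushed more than 30 mm away (distance of any of solvent, bottle, paint_jar, tape, carton, sander from where it was at the start of the episode above 0.03 m).
It fails at once if the solvent bottle, the dropper bottle or the paint jar was tipped over (angle between any of solvent, bottle, paint_jar's own z axis and vertical above 0.6 rad).
It also fails if it takes over 58 s, if anything falls off the work surface, if the arm or the gripper's body presses on something with over 40 N, if the wrist force passes 120 N, or if a joint passes its speed limit or range.

ROBOT

A 6-joint arm with a two-finger parallel gripper is mounted at the origin on a cart in front of the work surface, level with it; the furniture and walls round the work are solid. World frame = base frame: x ahead of the robot, y to its left, z up, the work surface at z = 0. Lengths are in m, angles in rad, forces in N, time in s.
With the tool pointing down it reaches from about 0.375 to 0.925 m from the base axis. Payload 5.7 kg.
Tool frame: the origin (TCP) lies at the very end of the fingers, on their centre line; the grasp point (between the pads) lies 19 mm behind it (tcp_to_grasp is the y of the grasp point in the tool frame, in m); y points along the fingers, x is the direction in which the jaws open and shut, and the axes are right-handed (so a half turn about y gives the same grasp; the last joint's range is limited). The gripper opens to 85 mm and grips with 20 to 120 N. Pads are 22 mm wide; open, the fingers measure 114 mm over their backs; the gripper's body (76 mm by 85 mm) begins 54 mm behind the grasp point. The pads swing forward as they close: fully open they stand 13 mm farther back than shut.
Start: joints at [-1.373, 0.359, 1.51, -0, 1.272, -0.115], TCP at [0.185, -0.571, 0.231] pointing down, gripper open.
Joint ranges: [-2.97, 2.97], [-1.01, 2.36], [0.21, 2.38], [-0.96, 4.11], [0.2, 2.71], [-2.98, 2.98]. Speed limits (rad/s): [2.39, 2.39, 3.14, 3.14, 3.14, 3.14].

INTERFACE

Orientations are given as a unit quaternion [x, y, z, w].
In Python, from bench import * gives the robot as it stands. The module is installed in compiled form; this text tells all that it offers.
- The arm moves only by the tool arm_command, never from a script. Its argument "steps" is one flat list of numbers, 7 for each row, row after row: the shift along the tool's x, y, z in mm, then the turn, a rotation vector about the tool's x, y, z in rad, then the gripper command: -1 is fully open, 1 is shut, values between are in proportion. A call has 1 to 12 rows; each row is the pose to reach, as a shift and turn from the pose commanded when the call began, along the tool's axes at that moment; what a row does not reach only later rows make up. A row lasts 1/10 s, in which the tool goes at most 50 mm and 8.59 degrees, less where a joint would pass 70% of its speed; a pose out of reach is approached as far as the arm can. A call with a gripper value outside its range is refused whole. The fingers move at their own pace and stop on an object; "grip_force" is the grip in N (left out, the last holds). Time passes only in rows, so rows that repeat a pose let the fingers close. It gives the time, the measured TCP pose, the force and the opening at its end, in the units of the state.
- state(): the state, without advancing time (a new reading comes with each control period).
- snapshot(name): name is "scene" or "side" or "wrist"; returns (picture, depth): 480x640x3 uint8, blue, green, red; 480x640 float32, m along the optical axis (not along the pixel's ray), 0 where there is no reading.
- get_calibration(name): a dict with "fx", "fy", "cx", "cy" (pixels), "R" (3x3) and "t" (3): a world point X has camera coordinates R X + t. Camera axes: x right, y down, z forward; pixel columns grow to the right and rows downward; lengths in m; the calibration is good to about 2 mm. The wrist camera is an equidistant fisheye: a pixel r from the principal point sees the ray r / f radians off the axis. A picture is of the moment at which its call begins: read the wrist's pose just before it. get_calibration takes no time and is no camera call; for the wrist camera it gives the pose at the moment of the call.
- sign_off(): hands the job in, once; it reports no verdict.
The state is a dict: "time": time; "joint_positions": joint angles; "qvel": joint speeds; "tau": joint torques, N m; "eef_pos": TCP position; "orientation": TCP orientation; "ft_force": force on the tool from outside, world axes, zero at the start; "wrist_torque": the same for the moment, N m; "gripper_width": opening from 0.0 (shut) to 1.0 (fully open).
Only numpy, scipy, OpenCV 4.12 (cv2) and the standard library are available. Lean on these libraries where they do the work, as an engineer would, in place of code of your own. Each camera call takes 0.05 s, during which the arm holds its last target.

## Working session

There is one attempt and no reset: what is moved stays moved. The work goes in short steps, Python scripts to look and compute and a tool call to move; the robot and the scene stay as the last step left them, time stands still between calls to the robot, and variables do not carry over. Pictures are saved under pics/ and viewed, and the job is handed in when it is done.

Besides the shell and the picture viewer there is one more tool, called after "Call:" by a JSON object that holds its "fn" and its "kwargs". arm_command: Moves the arm, as the interface text tells. Its arguments: {"type":"object","properties":{"steps":{"type":"array","items":{"type":"number"}},"grip_force":{"type":"number"}},"required":["steps"]}

```bash
mkdir -p pics; cat > h.py <<'E'
from bench import *
import numpy as np, cv2
from scipy.spatial.transform import Rotation as Ro
E
python3 - <<'E'
from h import *
for n in ["scene","side","wrist"]:
    p,d=snapshot(n); cv2.imwrite(f"pics/{n}0.png",p); np.save(f"{n}0.npy",d); c=get_calibration(n)
    np.save(f"{n}0c.npy",c,allow_pickle=True)
    print(n,c['fx'],c['cx'],c['cy'],"campos",-c['R'].T@c['t'])
print(state())
E
```

```text
scene 542.3793877211565 326.29353048224243 252.00616726367988 campos [-0.05813662  0.79022692  0.73375029]
side 455.3759890380621 319.9459650117129 240.49723634200114 campos [0.20359628 0.66355047 0.69635177]
wrist 371.64829954431775 320.969928351794 239.45245441694942 campos [ 0.25063243 -0.55033963  0.3725366 ]
{'time': 0.15, 'joint_positions': array([-1.37309991e+00,  3.59372732e-01,  1.51118798e+00,  2.44539522e-05,
        1.27247415e+00, -1.15084129e-01]), 'qvel': array([ 1.35556496e-03, -1.00906303e-03, -2.77400506e-03,  4.97290768e-04,
       -7.87865918e-04, -7.28399148e-05]), 'tau': array([ 3.19271085e-04, -5.28027928e+01, -2.78929996e+01, -1.97558716e-04,
        8.26332544e-03, -3.41990201e-06]), 'eef_pos': array([ 0.18453137, -0.57037644,  0.23062534]), 'orientation': array([-0.57142167,  0.41639269, -0.41565361,  0.57212454]), 'ft_force': array([-0.39580542, -1.16068889, -0.33279532]), 'wrist_torque': array([ 0.04251793, -0.00350249, -0.00376895]), 'gripper_width': 1.0016949115414824}
```

View pics/scene0.png

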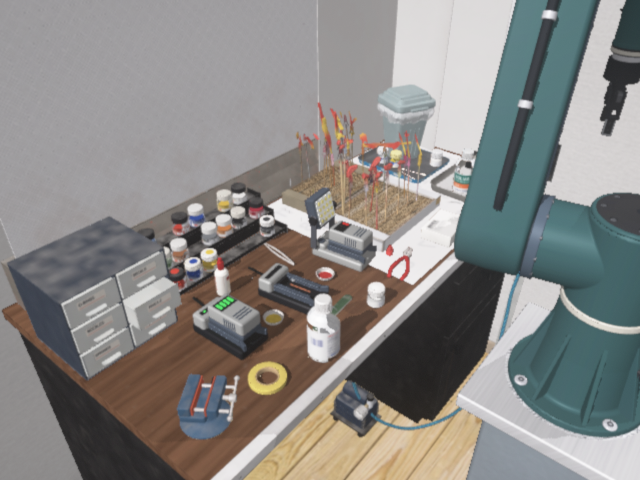

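View pics/side0.png

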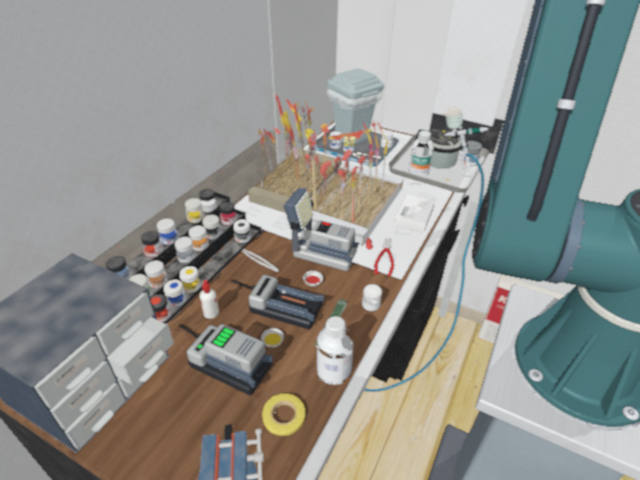

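View pics/wrist0.png

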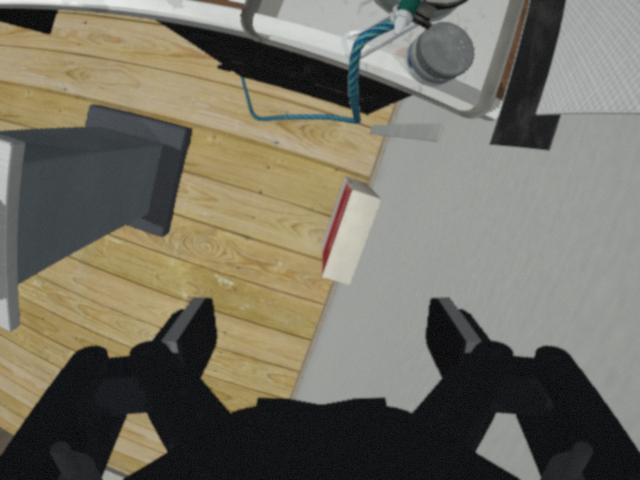

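Lamp with the flat pack is at scene (350,240), the empty charger_2 at (290,285), and charger_1 with the charged pack at (230,322). All three open toward the lower right, which is the robot's side.

```bash
cat >> h.py <<'E'
def world(name,k="0"):
    d=np.load(f"{name}{k}.npy"); c=np.load(f"{name}{k}c.npy",allow_pickle=True).item()
    v,u=np.mgrid[0:480,0:640]
    P=np.stack([(u-c['cx'])/c['fx']*d,(v-c['cy'])/c['fy']*d,d],-1)
    return (P-c['t'])@c['R'], d, c
E
python3 - <<'E'
from h import *
for n,boxes in [("scene",dict(lamp=(300,185,385,275),c2=(250,255,345,318),c1=(185,290,275,360))),("side",dict(lamp=(285,185,365,275),c2=(240,265,330,330),c1=(180,315,280,395)))]:
    W,d,c=world(n); p=cv2.imread(f"pics/{n}0.png")
    for k,(a,b,e,f) in boxes.items():
        w=W[b:f,a:e].reshape(-1,3); ok=d[b:f,a:e].ravel()>0
        w=w[ok]
        print(n,k,"zhist",np.histogram(w[:,2],np.arange(-.01,.16,.01))[0])
        for lo,hi in ([(.072,.085)] if k!="c2" else [(.028,.041),(.041,.052),(.017,.027)]):
            s=w[(w[:,2]>lo)&(w[:,2]<hi)]
            if len(s)<10: continue
            r=cv2.minAreaRect((s[:,:2]*1000).astype(np.float32)); print("   ",lo,len(s),"zmed",np.median(s[:,2]),r)
    cv2.imwrite(f"pics/{n}z.png",cv2.resize(p[180:400,150:450],None,fx=2.6,fy=2.6,interpolation=cv2.INTER_CUBIC))
E
```

```text
scene lamp zhist [1406  530  415 1921  897  248  225  226  646  151  169  177  148  145
  176  138]
    0.072 664 zmed 0.07599366846083708 ((565.6275024414062, -103.86892700195312), (131.8915252685547, 208.89520263671875), 13.838306427001953)
scene c2 zhist [2596  883  569  515  544  311    2   37   78    9   85   91   78  165
    0    0]
    0.028 628 zmed 0.033410466171012246 ((535.3169555664062, 142.98513793945312), (135.7615509033203, 69.84485626220703), 11.471745491027832)
    0.041 284 zmed 0.043814622123009364 ((585.4461669921875, 152.14857482910156), (33.46126937866211, 71.89419555664062), 6.954087734222412)
    0.017 786 zmed 0.020346153912032594 ((514.0908813476562, 96.53765869140625), (218.0859832763672, 121.0802230834961), 76.17672729492188)
scene c1 zhist [2576  664  602  410  277  403  183  210  948    1    0    0    0    0
    0    0]
    0.072 889 zmed 0.07592154252449149 ((537.5008544921875, 307.51690673828125), (90.39215850830078, 50.16355895996094), 1.2413098812103271)
side lamp zhist [  92 1339  287  538 2410  240  193  223  530  343  130  179  150  129
  145  232
[... 193 characters left out ...]
  0    0    0    5    3    1   40
    0    0]
    0.028 775 zmed 0.036362529739793044 ((537.6663818359375, 145.80007934570312), (132.4170379638672, 64.56011962890625), 9.529745101928711)
    0.041 446 zmed 0.04712862267222638 ((587.4873046875, 150.6710205078125), (34.26046371459961, 70.92489624023438), 9.443360328674316)
    0.017 954 zmed 0.023205161044658983 ((545.5503540039062, 151.68771362304688), (148.24655151367188, 66.39168548583984), 11.43819522857666)
side c1 zhist [ 418 3663  421  687  344  626  165  211 1036  392    0    0    0    0
    0    0]
    0.072 1387 zmed 0.079240305660177 ((539.7047119140625, 307.5968933105469), (90.2694091796875, 51.238487243652344), 1.7029107809066772)
```

View pics/scenez.png

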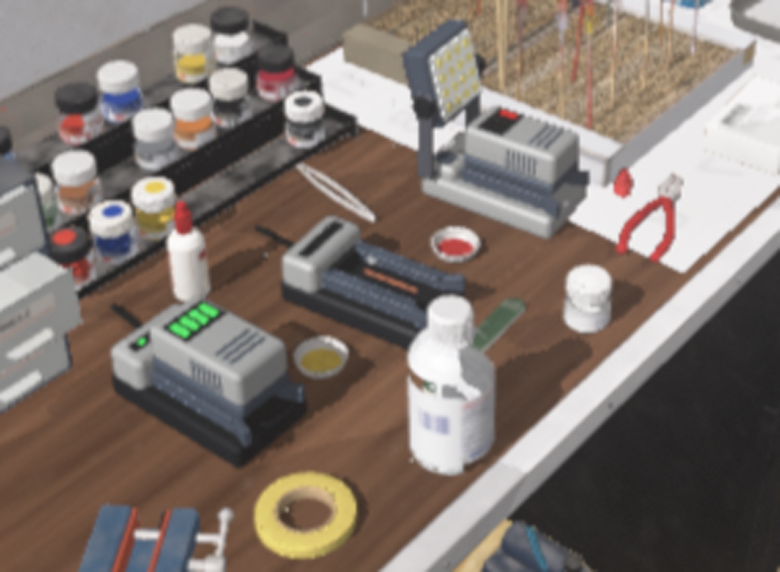

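View pics/sidez.png

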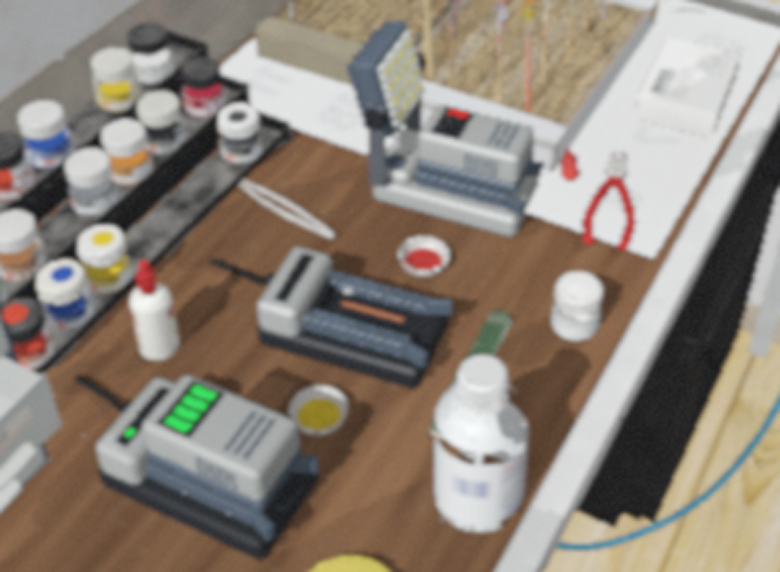

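```bash
python3 - <<'E'
from h import *
def comp(s,tag,cell=3):
    # grid connected comps
    g=np.round(s[:,:2]*1000/cell).astype(int); o=g.min(0); g=g-o
    im=np.zeros(g.max(0)+1,np.uint8); im[g[:,0],g[:,1]]=255
    im=cv2.dilate(im,np.ones((3,3)))
    n,l,st,_=cv2.connectedComponentsWithStats(im)
    L=l[g[:,0],g[:,1]]
    for i in range(1,n):
        q=s[L==i]
        if len(q)>60:
            r=cv2.minAreaRect((q[:,:2]*1000).astype(np.float32)); print("  ",tag,len(q),np.round(np.median(q[:,2]),4),[np.round(x,1) for x in r])
for n,off in (("scene",.002),("side",-.0015)):
    W,d,c=world(n); W=W.copy(); W[...,2]+=off
    m=(d>0)&(W[...,0]>.25)&(W[...,0]<.8)&(W[...,1]>-.3)&(W[...,1]<.5)
    w=W[m]
    print(n)
    for lo,hi in [(.074,.083),(.030,.038),(.041,.05),(.1,.13)]:
        print(lo,hi); comp(w[(w[:,2]>lo)&(w[:,2]<hi)],"")
E
```

```text
scene
0.074 0.083
    495 0.0777 [array([528.8, -41.6]), array([90.2, 55.3]), np.float64(8.0)]
    889 0.0779 [array([537.5, 307.5]), array([90.4, 50.2]), np.float64(1.2)]
    68 0.0784 [array([592.4, -30.9]), array([80.5, 18. ]), np.float64(84.4)]
    450 0.0785 [array([645.9, 426. ]), array([151.2,  33.4]), np.float64(72.2)]
    91 0.0792 [array([779.6,  11.1]), array([80.6, 40.5]), np.float64(89.8)]
    323 0.0791 [array([779.3, 169.8]), array([232.2,  41.4]), np.float64(89.9)]
0.03 0.038
    101 0.034 [array([376.9, 242.2]), array([56.4, 23.4]), np.float64(41.9)]
    238 0.0309 [array([ 412.1, -260.8]), array([74.8, 81.8]), np.float64(5.5)]
    535 0.0351 [array([534. , 146.8]), array([130. ,  71.3]), np.float64(6.6)]
    288 0.0342 [array([556. , -13.5]), array([ 74.4, 149.1]), np.float64(69.9)]
    1706 0.0317 [array([ 596.2, -201.8]), array([228.4, 196.1]), np.float64(0.3)]
    219 0.0346 [array([549.9, 333.6]), array([133. ,  14.1]), np.float64(4.6)]
    226 0.0337 [array([665.8, 422.9]), array([152.5,  11.5]), np.float64(89.4)]
    79 0.0308 [array([ 750.6, -249.9]), array([
[... 2840 characters left out ...]
0.0457 [array([557., 309.]), array([125.7,  69.4]), np.float64(0.4)]
    423 0.0457 [array([587.5, 150.7]), array([34.3, 70.9]), np.float64(9.5)]
    170 0.046 [array([669.4, 467.8]), array([15.4, 64.4]), np.float64(3.9)]
    801 0.0441 [array([759.2, 142.3]), array([267.8,  81.3]), np.float64(89.8)]
0.1 0.13
    448 0.1216 [array([393. , 228.2]), array([35. , 35.7]), np.float64(51.0)]
    378 0.1134 [array([614.9, -32.5]), array([41.4, 96.8]), np.float64(5.4)]
    1090 0.1101 [array([657. , 422.2]), array([155.6,  44.7]), np.float64(89.7)]
    90 0.1217 [array([712. , 385.3]), array([71.8,  9.3]), np.float64(85.4)]
    81 0.1215 [array([712.8, 473.6]), array([51.1,  9.4]), np.float64(86.0)]
```

```bash
python3 - <<'E'
from h import *
s=state(); R=Ro.from_quat(s['orientation']).as_matrix(); print(R.round(3))
c=get_calibration("wrist"); print("cam in tool mm",(R.T@(-c['R'].T@c['t']-s['eef_pos'])*1000).round(1)); print((c['R']@R).round(3))
for n in("scene","side"):
    W,d,c=world(n); m=(d>0)&(W[...,2]>.06)&(W[...,2]<.5)&(W[...,1]>-.4)&(W[...,1]<-.05)&(W[...,0]>.3)&(W[...,0]<.9)
    w=W[m]
    for x0 in np.arange(.35,.9,.05):
        q=w[(w[:,0]>x0)&(w[:,0]<x0+.05)]
        if len(q)>5: print(n,round(x0,2),len(q),"y",q[:,1].min().round(3),q[:,1].max().round(3),"zmax",q[:,2].max().round(3))
E
```

```text
[[ 0.308 -0.     0.951]
 [-0.951  0.001  0.308]
 [-0.001 -1.     0.   ]]
cam in tool mm [   1.1 -141.9   69.1]
[[ 1.     0.    -0.   ]
 [-0.    -0.275 -0.961]
 [-0.001  0.961 -0.275]]
scene 0.45 48 y -0.069 -0.051 zmax 0.079
scene 0.5 650 y -0.336 -0.05 zmax 0.217
scene 0.55 573 y -0.384 -0.05 zmax 0.225
scene 0.6 773 y -0.359 -0.05 zmax 0.229
scene 0.65 160 y -0.328 -0.059 zmax 0.235
scene 0.7 225 y -0.33 -0.054 zmax 0.17
scene 0.75 498 y -0.38 -0.225 zmax 0.223
scene 0.8 2104 y -0.4 -0.183 zmax 0.47
scene 0.85 14232 y -0.399 -0.05 zmax 0.5
side 0.45 44 y -0.07 -0.05 zmax 0.082
side 0.5 638 y -0.338 -0.05 zmax 0.214
side 0.55 510 y -0.382 -0.05 zmax 0.229
side 0.6 785 y -0.359 -0.05 zmax 0.232
side 0.65 189 y -0.326 -0.06 zmax 0.486
side 0.7 225 y -0.336 -0.056 zmax 0.175
side 0.75 519 y -0.384 -0.228 zmax 0.224
side 0.8 1294 y -0.4 -0.182 zmax 0.436
side 0.85 14243 y -0.4 -0.05 zmax 0.49
```

```bash
python3 - <<'E'
from h import *
for n in("scene","side"):
    W,d,c=world(n); m=(d>0)&(W[...,2]>.1)&(W[...,2]<.5)&(W[...,1]>-.8)&(W[...,1]<0)&(W[...,0]>.1)&(W[...,0]<.5)
    w=W[m]
    for x0 in np.arange(.1,.5,.1):
      for y0 in np.arange(-.8,0,.1):
        q=w[(w[:,0]>x0)&(w[:,0]<x0+.1)&(w[:,1]>y0)&(w[:,1]<y0+.1)]
        if len(q)>5: print(n,round(x0,2),round(y0,2),len(q),"zmax",q[:,2].max().round(3), "zmin",q[:,2].min().round(3))
s=state(); R=Ro.from_quat(s['orientation']).as_matrix()
def rel(target,yaw):
    Rt=np.column_stack([[np.sin(yaw),-np.cos(yaw),0],[0,0,-1],[np.cos(yaw),np.sin(yaw),0]])
    return (R.T@(np.array(target)-s['eef_pos'])*1000).round(1), Ro.from_matrix(R.T@Rt).as_rotvec().round(3)
print(rel([.42,-.06,.28],np.radians(5)))
E
```

```text
scene 0.1 -0.8 2001 zmax 0.316 zmin 0.1
scene 0.1 -0.7 18 zmax 0.272 zmin 0.243
scene 0.1 -0.6 2166 zmax 0.5 zmin 0.24
scene 0.1 -0.5 52 zmax 0.342 zmin 0.289
scene 0.1 -0.1 325 zmax 0.5 zmin 0.302
scene 0.2 -0.8 3911 zmax 0.49 zmin 0.1
scene 0.2 -0.7 76 zmax 0.332 zmin 0.242
scene 0.2 -0.6 596 zmax 0.5 zmin 0.296
scene 0.3 -0.8 805 zmax 0.484 zmin 0.1
scene 0.4 -0.6 12 zmax 0.126 zmin 0.101
scene 0.4 -0.5 134 zmax 0.129 zmin 0.1
side 0.1 -0.1 12 zmax 0.329 zmin 0.323
side 0.2 -0.1 565 zmax 0.5 zmin 0.264
side 0.3 -0.8 4148 zmax 0.438 zmin 0.1
side 0.3 -0.6 131 zmax 0.147 zmin 0.1
side 0.4 -0.8 4098 zmax 0.429 zmin 0.1
side 0.4 -0.7 25 zmax 0.313 zmin 0.101
side 0.4 -0.6 377 zmax 0.174 zmin 0.1
side 0.4 -0.5 150 zmax 0.132 zmin 0.101
(array([-413.2,  -48.7,  381.1]), array([-0.   ,  0.226, -0.001]))
```

Call:
{"fn": "arm_command", "kwargs": {"steps": [-35,-4,32,0,0.02,0,-1,-70,-8,64,0,0.04,0,-1,-105,-12,97,0,0.06,0,-1,-140,-17,130,0,0.08,0,-1,-175,-21,162,0,0.1,0,-1,-210,-25,194,0,0.12,0,-1,-245,-29,226,0,0.14,0,-1,-280,-33,259,0,0.16,0,-0.5,-315,-37,291,0,0.18,0,-0.5,-350,-41,323,0,0.2,0,-0.5,-385,-45,355,0,0.215,0,-0.5,-413,-49,381,0,0.226,0,-0.5], "grip_force": 60}}

```text
time: 1.35
eef_pos: [0.4204, -0.0582, 0.2805]
orientation: [-0.521, 0.478, -0.478, 0.521]
ft_force: [1.5, -0.7, 0.1]
gripper_width: 0.747
```

```bash
python3 - <<'E'
from h import *
s=state();c=get_calibration("wrist")
p,d=snapshot("wrist"); cv2.imwrite("pics/w1.png",p); np.save("wrist1.npy",d); np.save("wrist1c.npy",c,allow_pickle=True)
print(s['eef_pos'],s['gripper_width'],s['time'],c['fx'],c['cx'],c['cy'])
E
```

```text
[ 0.4203861  -0.05818576  0.28050901] 0.7465896798346349 1.35 371.64829954431775 320.969928351794 239.45245441694942
```

View pics/w1.png

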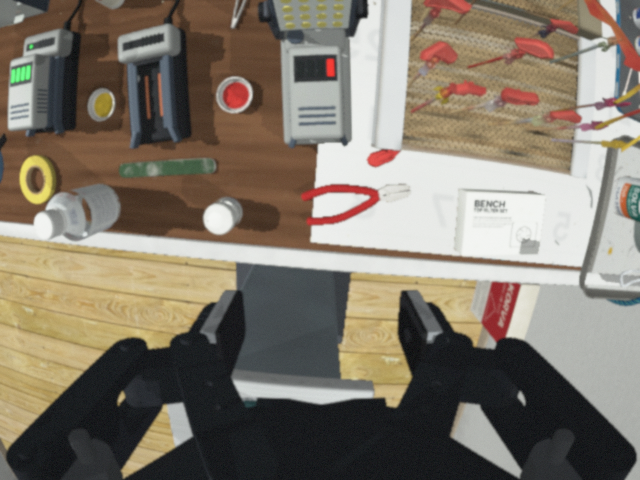

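The wrist view shows the flat pack at (316,93), charger_2 at (157,85) and charger_1 at (40,85). I'll measure all three from here.

```bash
cat >> h.py <<'E'
def rays(c,u,v):
    x=(np.asarray(u)-c['cx'])/c['fx'];y=(np.asarray(v)-c['cy'])/c['fy'];th=np.hypot(x,y)+1e-9
    return np.stack([np.sin(th)*x/th,np.sin(th)*y/th,np.cos(th)],-1)
def wworld(k):
    d=np.load(f"wrist{k}.npy"); c=np.load(f"wrist{k}c.npy",allow_pickle=True).item()
    v,u=np.mgrid[0:480,0:640]; r=rays(c,u,v); P=r/np.maximum(r[...,2:],.05)*d[...,None]
    return (P-c['t'])@c['R'],d,c
def plane(c,u,v,z):
    r=rays(c,u,v)@c['R']; o=-c['R'].T@c['t']; return o+r*((z-o[2])/r[...,2])[...,None]
def comp(s,tag,cell=3,mn=60):
    g=np.round(s[:,:2]*1000/cell).astype(int); o=g.min(0); g=g-o
    im=np.zeros(g.max(0)+1,np.uint8); im[g[:,0],g[:,1]]=255
    im=cv2.dilate(im,np.ones((3,3)))
    n,l,st,_=cv2.connectedComponentsWithStats(im)
    L=l[g[:,0],g[:,1]]
    for i in range(1,n):
        q=s[L==i]
        if len(q)>mn:
            r=cv2.minAreaRect((q[:,:2]*1000).astype(np.float32)); print("  ",tag,len(q),np.round(np.median(q[:,2]),4),[np.round(x,1) for x in r])
def shot(k):
    c=get_calibration("wrist"); p,d=snapshot("wrist"); cv2.imwrite(f"pics/w{k}.png",p); np.save(f"wrist{k}.npy",d); np.save(f"wrist{k}c.npy",c,allow_pickle=True); return p,d,c
def rel(target,yaw,s=None):
    s=s or state(); R=Ro.from_quat(s['orientation']).as_matrix()
    Rt=np.column_stack([[np.sin(yaw),-np.cos(yaw),0],[0,0,-1],[np.cos(yaw),np.sin(yaw),0]])
    return (R.T@(np.array(target)-s['eef_pos'])*1000).round(1), Ro.from_matrix(R.T@Rt).as_rotvec().round(4)
E
python3 - <<'E'
from h import *
W,d,c=wworld(1); p=cv2.imread("pics/w1.png")
v,u=np.mgrid[0:480,0:640]
m=(d>0)&(v<240)
desk=W[m&(W[...,2]<.01)&(W[...,2]>-.01)&(W[...,0]>.4)]; print("desk z",np.median(desk[:,2]),len(desk))
w=W[m&(W[...,0]>.3)&(W[...,0]<.65)&(W[...,1]>-.12)&(W[...,1]<.4)]
for lo,hi in [(.072,.085),(.030,.039),(.042,.05),(.1,.13)]:
    print(lo); comp(w[(w[:,2]>lo)&(w[:,2]<hi)],"",cell=2.5)
cv2.imwrite("pics/w1z.png",cv2.resize(p[0:180,0:380],None,fx=2.1,fy=2.1,interpolation=cv2.INTER_CUBIC))
E
```

```text
desk z -0.0001925600550436696 68888
0.072
    92 0.084 [array([407.8, 210.6]), array([54.1, 19.9]), np.float64(47.1)]
    4992 0.0772 [array([530.9, -44.9]), array([90. , 50.6]), np.float64(7.0)]
    2015 0.0772 [array([539. , 303.9]), array([89.4, 51.8]), np.float64(2.3)]
    244 0.0819 [array([594.9, -38. ]), array([11.9, 84. ]), np.float64(8.6)]
    91 0.0783 [array([642.5, 355.9]), array([20.1, 14.7]), np.float64(88.9)]
0.03
    180 0.0347 [array([395.9, 206.9]), array([57.6, 23.4]), np.float64(15.3)]
    74 0.0352 [array([399.8,  43.6]), array([34.6, 18. ]), np.float64(40.8)]
    1926 0.0346 [array([537.2, 138.8]), array([132.6,  64.8]), np.float64(7.9)]
    1704 0.0335 [array([ 565.7, -114.1]), array([166.1,  13.4]), np.float64(0.6)]
    551 0.0342 [array([554. , 281.6]), array([ 21.2, 134.1]), np.float64(89.4)]
    1030 0.0334 [array([593. , -37.5]), array([21.9, 84.2]), np.float64(7.0)]
0.042
    169 0.0461 [array([396.5, 206. ]), array([57. , 22.3]), np.float64(15.0)]
    549 0.0429 [array([394.7,  49.3]), array([32.3, 32.6]), np.float64(46.7)]
    1090 0.0453 [array([556.4, 304.6]), array([125. ,  71.6]), np.float64(2.2)]
    1393 0.0451 [array([586.9, 148.4]), array([32.5, 68.4]), np.float64(8.4)]
0.1
    898 0.1222 [array([395.2, 220.1]), array([34.7, 32.6]), np.float64(77.5)]
    1973 0.1101 [array([601.7, -36.3]), array([18.3, 95.2]), np.float64(5.1)]
```

View pics/w1z.png

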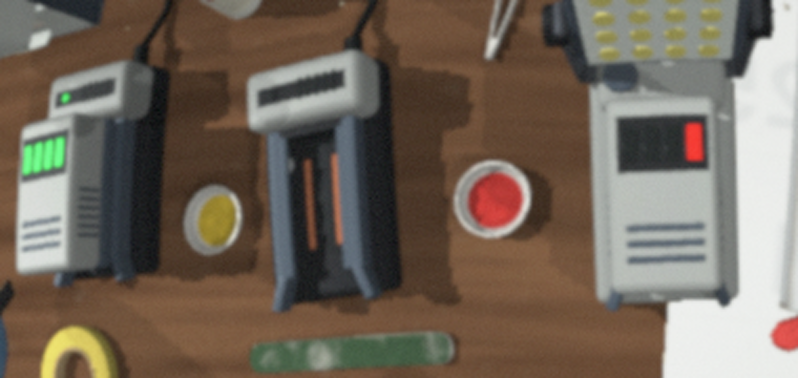

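```bash
cat >> h.py <<'E'
def edges(w,lo,hi,ctr,yaw,hl,hw,tag):
    # slice-wise edges in a local frame; returns refined yaw and centre
    s=w[(w[:,2]>lo)&(w[:,2]<hi)]; a=np.radians(yaw); R=np.array([[np.cos(a),np.sin(a)],[-np.sin(a),np.cos(a)]])
    q=(s[:,:2]*1000-ctr)@R.T; q=q[(abs(q[:,0])<hl+6)&(abs(q[:,1])<hw+8)]
    xs=[];L=[];H=[]
    for x in np.arange(-hl+5,hl-5,3):
        t=q[(q[:,0]>x)&(q[:,0]<x+3)][:,1]
        if len(t)>8: xs.append(x+1.5);L.append(np.percentile(t,1.5));H.append(np.percentile(t,98.5))
    if len(xs)<5: print(tag,"few");return
    l=np.polyfit(xs,L,1);h=np.polyfit(xs,H,1)
    print(tag,"yaw L/H",(yaw+np.degrees([l[0],h[0]])).round(2),"mid y-off",round((l[1]+h[1])/2,2),"width",round(h[1]-l[1],1),"x range",np.percentile(q[:,0],[.5,99.5]).round(1))
E
python3 - <<'E'
from h import *
for n,off in (("scene",.002),("side",-.0015),("wrist",.0008)):
    if n=="wrist": W,d,c=wworld(1)
    else: W,d,c=world(n)
    W=W.copy(); W[...,2]+=off; m=d>0
    if n=="wrist": m[240:]=False
    w=W[m]
    edges(w,.074,.083,np.array([530.5,-43]),6,45,25,n+" lamp pack")
    edges(w,.074,.083,np.array([539,306]),1.5,45,25,n+" c1 pack")
    edges(w,.042,.050,np.array([587,150]),8,17,35,n+" c2 hump")
    edges(w,.032,.038,np.array([527,142]),8,42,27,n+" c2 walls")
E
```

```text
scene lamp pack yaw L/H [7.16 5.77] mid y-off 2.24 width 43.7 x range [-45.7  42.4]
scene c1 pack yaw L/H [2.11 1.8 ] mid y-off 2.12 width 45.1 x range [-45.4  43. ]
scene c2 hump yaw L/H [12.52 11.46] mid y-off 3.21 width 62.1 x range [-18.1  15.1]
scene c2 walls yaw L/H [10.16  8.86] mid y-off 1.12 width 51.1 x range [-47.   45.3]
side lamp pack yaw L/H [6.98 6.8 ] mid y-off 1.37 width 43.7 x range [-42.8  45. ]
side c1 pack yaw L/H [1.91 1.77] mid y-off 1.18 width 45.4 x range [-43.1  44.1]
side c2 hump yaw L/H [-2.15 10.48] mid y-off 1.43 width 63.4 x range [-15.2  16.6]
side c2 walls yaw L/H [9.11 8.22] mid y-off 0.1 width 51.2 x range [-47.4  46.4]
wrist lamp pack yaw L/H [6.89 6.81] mid y-off -1.88 width 47.2 x range [-44.   43.9]
wrist c1 pack yaw L/H [1.9  1.95] mid y-off -2.37 width 46.1 x range [-43.9  43.6]
wrist c2 hump yaw L/H [ 8.18 10.53] mid y-off -1.66 width 65.2 x range [-16.5  15.2]
wrist c2 walls yaw L/H [8.59 8.64] mid y-off -2.21 width 52.1 x range [-47.2  44.6]
```

```bash
python3 - <<'E'
from h import *
y=np.radians(6.85); print(rel([.5265,-.043,.18],y),rel([.5265,-.043,.043],y)); print(state()['eef_pos'])
E
```

```text
(array([ -1.6, 101.5, 104.1]), array([-0.0035, -0.0313, -0.0038])) (array([ -1.1, 238.5, 103.6]), array([-0.0035, -0.0313, -0.0038]))
[ 0.42262808 -0.05416501  0.28117957]
```

Call:
{"fn": "arm_command", "kwargs": {"steps": [0,0,0,0,0,0,-0.5,0,0,0,0,0,0,-0.5,0,0,0,0,0,0,-0.5]}}

```text
time: 1.7
eef_pos: [0.4194, -0.0616, 0.28]
orientation: [0.521, -0.478, 0.478, -0.521]
ft_force: [-0.0, -0.2, 0.5]
gripper_width: 0.752
```

```bash
python3 - <<'E'
from h import *
y=np.radians(6.85); print(rel([.5265,-.043,.18],y),rel([.5265,-.043,.043],y)); print(state()['eef_pos'],state()['qvel'].round(3))
p,d,c=shot(2)
W,d,c=wworld(2); m=d>0; m[240:]=False; W[...,2]+=.0008; w=W[m]
edges(w,.074,.083,np.array([530.5,-43]),6.85,45,25," lamp pack")
edges(w,.074,.083,np.array([539,306]),1.9,45,25," c1 pack")
edges(w,.032,.038,np.array([527,142]),8.6,42,27," c2 walls")
E
```

```text
(array([ -9.4,  99.9, 108.3]), array([ 0.0008, -0.0341,  0.0001])) (array([ -9.5, 236.9, 108.5]), array([ 0.0008, -0.0341,  0.0001]))
[ 0.41944316 -0.06164385  0.28002632] [-0.012  0.     0.001  0.002 -0.001  0.002]
 lamp pack yaw L/H [6.57 7.02] mid y-off -1.94 width 47.0 x range [-43.9  43.8]
 c1 pack yaw L/H [2.17 1.84] mid y-off -2.52 width 46.4 x range [-43.8  43.6]
 c2 walls yaw L/H [8.72 8.28] mid y-off -2.15 width 52.2 x range [-47.   44.2]
```

```bash
cat >> h.py <<'E'
def relc(cmd,cyaw,target,yaw):
    f=lambda a:np.column_stack([[np.sin(a),-np.cos(a),0],[0,0,-1],[np.cos(a),np.sin(a),0]])
    return (f(np.radians(cyaw)).T@(np.array(target)-np.array(cmd))*1).round(1), round(-np.radians(yaw-cyaw),4)
E
python3 - <<'E'
from h import *
for z in (180,110,43): print(relc([420,-60,280],5,[526.5,-43,z],6.85))
E
```

```text
(array([ -7.7, 100. , 107.6]), np.float64(-0.0323))
(array([ -7.7, 170. , 107.6]), np.float64(-0.0323))
(array([ -7.7, 237. , 107.6]), np.float64(-0.0323))
```

Call:
{"fn": "arm_command", "kwargs": {"steps": [-2,20,27,0,-0.01,0,-0.5,-4,45,54,0,-0.02,0,-0.5,-6,70,81,0,-0.032,0,-0.5,-7.7,90,107.6,0,-0.032,0,-0.5,-7.7,120,107.6,0,-0.032,0,-0.5,-7.7,145,107.6,0,-0.032,0,-0.5,-7.7,170,107.6,0,-0.032,0,-0.5,-7.7,190,107.6,0,-0.032,0,-0.5,-7.7,205,107.6,0,-0.032,0,-0.5]}}

```text
time: 2.65
eef_pos: [0.5255, -0.0451, 0.0737]
orientation: [0.529, -0.471, 0.469, -0.528]
ft_force: [0.1, -0.9, -0.6]
gripper_width: 0.748
```

```bash
python3 - <<'E'
from h import *
p,d,c=shot(3); s=state(); print(s['eef_pos'],s['ft_force'])
p,d=snapshot("scene"); cv2.imwrite("pics/s3.png",cv2.resize(p[140:360,180:500],None,fx=2.4,fy=2.4))
E
```

```text
[ 0.524341   -0.04480655  0.07204859] [-0.65479917  1.20892592 -0.25120738]
```

View pics/w3.png

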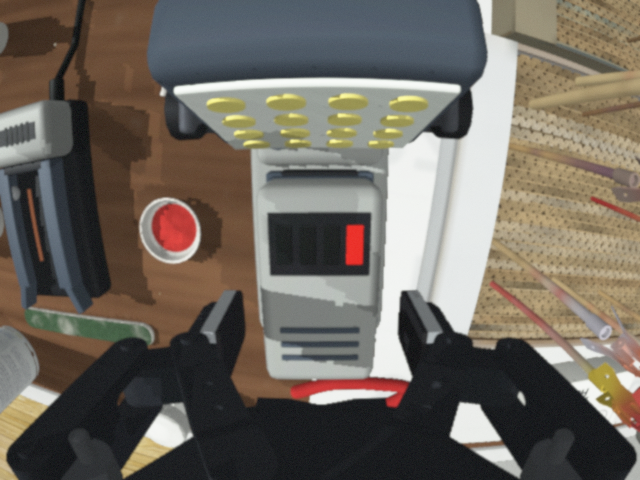

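View pics/s3.png

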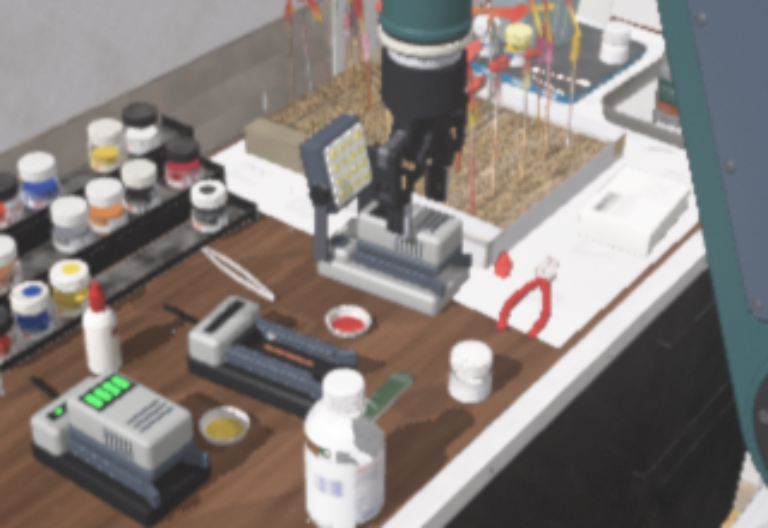

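Call:
{"fn": "arm_command", "kwargs": {"steps": [0,12,0,0,0,0,-0.5,0,22,0,0,0,0,-0.5,0,30,0,0,0,0,-0.5,0,32,0,0,0,0,-0.5,0,32,0,0,0,0,0.1,0,32,0,0,0,0,0.5,0,32,0,0,0,0,0.5,0,32,0,0,0,0,0.5,0,32,0,0,0,0,0.5], "grip_force": 60}}

```text
time: 3.65
eef_pos: [0.5265, -0.0436, 0.0434]
orientation: [-0.529, 0.469, -0.469, 0.529]
ft_force: [-1.1, -1.2, -2.7]
gripper_width: 0.579
```

```bash
python3 - <<'E'
from h import *
for i in range(4):
    s=state(); print(s['eef_pos'].round(4),s['ft_force'].round(2),s['wrist_torque'].round(3),s['gripper_width']);
    p,d,c=shot(4)
R=Ro.from_quat(s['orientation']).as_matrix(); print(R.round(3))
E
```

```text
[ 0.5265 -0.0436  0.0434] [-1.1  -1.19 -2.68] [-0.029 -0.039 -0.006] 0.5785046987927605
[ 0.5265 -0.0436  0.0433] [ 1.02  0.1  -3.08] [-0.022 -0.015  0.008] 0.5757647093243468
[ 0.5265 -0.0436  0.0434] [ 0.24 -0.2  -1.88] [ 0.033  0.084 -0.03 ] 0.5801761336400886
[ 0.5265 -0.0436  0.0433] [-0.63 -0.03 -1.65] [0.027 0.067 0.034] 0.5797157497964244
[[ 0.119 -0.     0.993]
 [-0.993  0.     0.119]
 [-0.    -1.    -0.   ]]
```

View pics/w4.png

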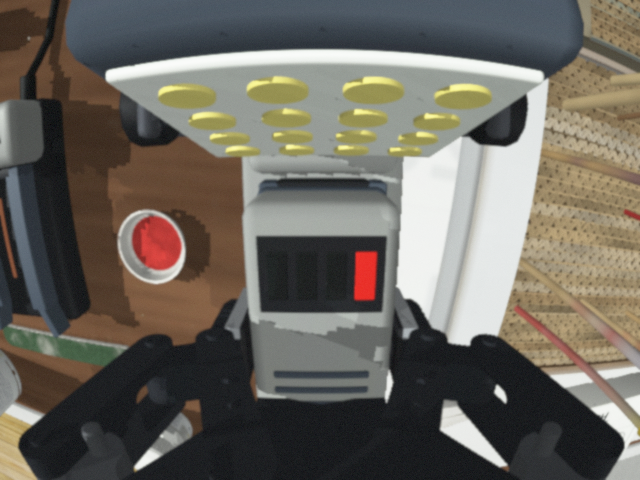

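Call:
{"fn": "arm_command", "kwargs": {"steps": [0,0,-3,0,0,0,0.5,0,0,-6,0,0,0,0.5,0,0,-10,0,0,0,0.5,0,0,-15,0,0,0,0.5,0,0,-22,0,0,0,0.5,0,0,-32,0,0,0,0.5,0,0,-44,0,0,0,0.5,0,0,-56,0,0,0,0.5,0,0,-68,0,0,0,0.5,0,0,-78,0,0,0,0.5,0,0,-84,0,0,0,0.5,0,0,-84,0,0,0,0.5], "grip_force": 80}}

```text
time: 5.05
eef_pos: [0.441, -0.0534, 0.0431]
orientation: [0.529, -0.47, 0.469, -0.528]
ft_force: [-0.3, 0.7, -2.5]
gripper_width: 0.574
```

```bash
python3 - <<'E'
from h import *
s=state(); print(s['eef_pos'].round(4),s['ft_force'].round(2),s['wrist_torque'].round(3),s['gripper_width']);
p,d,c=shot(5)
p,d=snapshot("scene"); cv2.imwrite("pics/s5.png",cv2.resize(p[140:360,180:500],None,fx=2.4,fy=2.4))
E
```

```text
[ 0.441  -0.0534  0.0431] [-0.26  0.74 -2.5 ] [-0.003 -0.008 -0.009] 0.5744192985891425
```

View pics/w5.png

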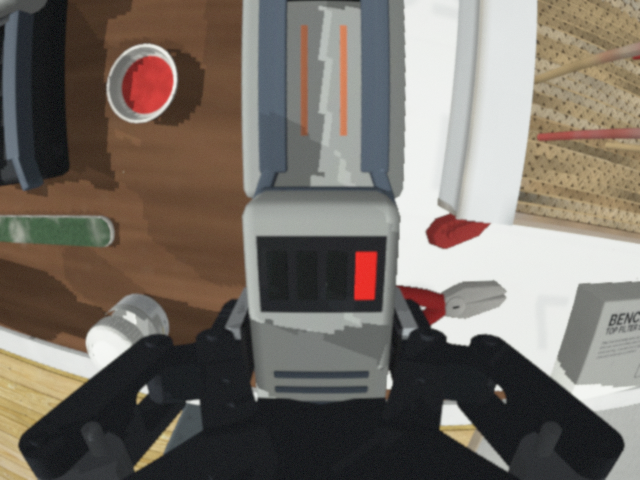

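View pics/s5.png

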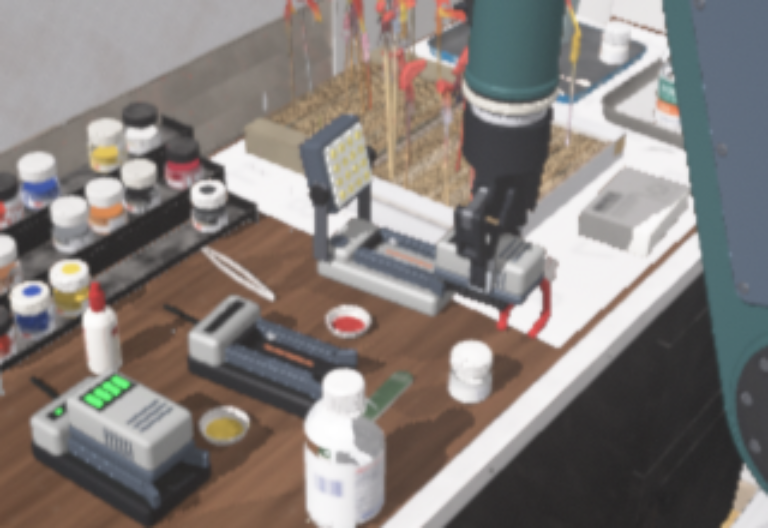

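```bash
python3 - <<'E'
from h import *
print(relc([443.1,-53,43],6.85,[436.7,127.1,90],8.6))
E
```

```text
(array([-179.6,  -47. ,   15.1]), np.float64(-0.0305))
```

Call:
{"fn": "arm_command", "kwargs": {"steps": [0,-20,0,0,0,0,0.5,0,-40,0,0,0,0,0.5,-15,-47,1,0,0,0,0.5,-40,-47,3,0,-0.005,0,0.5,-70,-47,6,0,-0.01,0,0.5,-100,-47,8,0,-0.015,0,0.5,-130,-47,11,0,-0.02,0,0.5,-155,-47,13,0,-0.03,0,0.5,-172,-47,14.5,0,-0.0305,0,0.5,-179.6,-47,15,0,-0.0305,0,0.5,-179.6,-47,15,0,-0.0305,0,0.5,-179.6,-47,15,0,-0.0305,0,0.5]}}

```text
time: 6.35
eef_pos: [0.4369, 0.1261, 0.0903]
orientation: [0.536, -0.461, 0.461, -0.536]
ft_force: [0.8, -0.4, -2.3]
gripper_width: 0.575
```

```bash
python3 - <<'E'
from h import *
p,d,c=shot(6)
s=state(); print(s['eef_pos'].round(4),s['ft_force'].round(2),s['wrist_torque'].round(3),s['gripper_width'],s['qvel'].round(3));
W,d,c=wworld(6); m=d>0; m[220:]=False; w=W[m]
print(np.median(w[abs(w[:,2])<.006][:,2]))
edges(w,.032,.038,np.array([527.1,141.2]),8.6,42,27," c2 walls")
edges(w,.042,.05,np.array([587,149.8]),8.6,17,35," c2 hump")
E
```

```text
[0.4369 0.1259 0.0903] [ 0.1  -0.42 -2.4 ] [-0.017  0.039  0.001] 0.5701398540265094 [-0.008 -0.002  0.003  0.003 -0.001  0.004]
-0.0006275538371632845
 c2 walls yaw L/H [8.43 8.39] mid y-off -0.77 width 52.1 x range [-47.1  44.3]
 c2 hump few
```

View pics/w6.png

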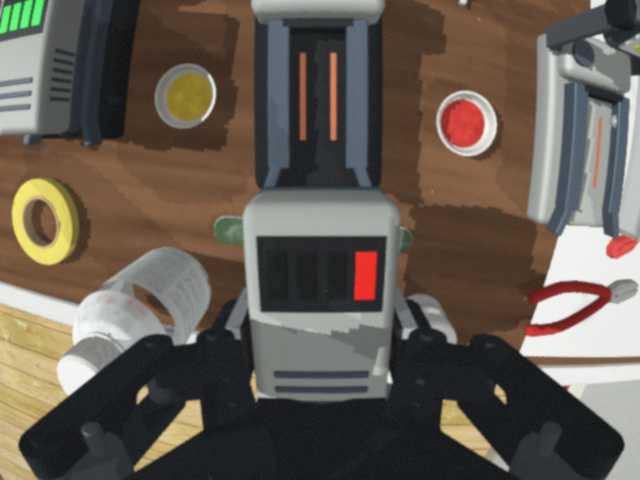

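```bash
python3 - <<'E'
from h import *
for k,ctr,yaw in ((5,[534.5,-42.6],6.85),(6,[527.1,141.2],8.6)):
    W,d,c=wworld(k); m=d>0; m[185:]=False; w=W[m]
    edges(w,.031,.038,np.array(ctr),yaw,44,27,f"{k} walls")
    edges(w,.031,.038,np.array(ctr),yaw,44,23,f"{k} walls")
    # floor / base by width in px
    o=-c['R'].T@c['t']; print("cam",o*1000, "cam lateral rel ref line", (o[:2]*1000-ctr)@[-np.sin(np.radians(yaw)),np.cos(np.radians(yaw))])
E
```

```text
5 walls yaw L/H [6.64 6.77] mid y-off -1.84 width 52.1 x range [-43.8  33.1]
5 walls yaw L/H [6.64 6.77] mid y-off -1.84 width 52.1 x range [-43.8  33.1]
cam [510.36962127 -46.43309069 184.78601118] cam lateral rel ref line -0.9276882310084125
6 walls yaw L/H [8.5  8.37] mid y-off -0.78 width 52.1 x range [-47.1  44.3]
6 walls yaw L/H [8.5  8.37] mid y-off -0.78 width 52.1 x range [-47.1  44.2]
cam [505.60945933 135.34400007 232.14704438] cam lateral rel ref line -2.5765619225351024
```

Call:
{"fn": "arm_command", "kwargs": {"steps": [-1,-10,0,0,0,0,0.5,-2,-5,0,0,0,0,0.5,-2,8,0,0,0,0,0.5,-2,20,0,0,0,0,0.5,-2,28,0,0,0,0,0.5,-2,30,0,0,0,0,0.5,-2,30,0,0,0,0,0.5,-2,30,0,0,0,0,0.5]}}

```text
time: 7.2
eef_pos: [0.4368, 0.1285, 0.0606]
orientation: [-0.536, 0.461, -0.461, 0.536]
ft_force: [-0.2, 0.4, -0.8]
gripper_width: 0.571
```

```bash
python3 - <<'E'
from h import *
p,d,c=shot(7)
s=state(); print(s['eef_pos'].round(4),s['ft_force'].round(2),s['wrist_torque'].round(3),s['gripper_width'],s['qvel'].round(3));
print("lat tcp",(s['eef_pos'][:2]*1000-[527.1,141.2])@[-.1495,.9888])
W,d,c=wworld(7); m=d>0; m[185:]=False; w=W[m]
edges(w,.031,.038,np.array([527.1,141.2]),8.6,42,27," c2 walls")
edges(w,.042,.05,np.array([587,149.8]),8.6,17,35," c2 hump")
E
```

```text
[0.4369 0.1285 0.0607] [-0.74 -0.06 -2.5 ] [ 0.021  0.003 -0.019] 0.5721782108005784 [ 0.002 -0.005 -0.001  0.    -0.002 -0.001]
lat tcp 0.9439725750282998
 c2 walls yaw L/H [8.58 8.45] mid y-off -0.77 width 52.2 x range [-43.1  43.7]
 c2 hump few
```

View pics/w7.png

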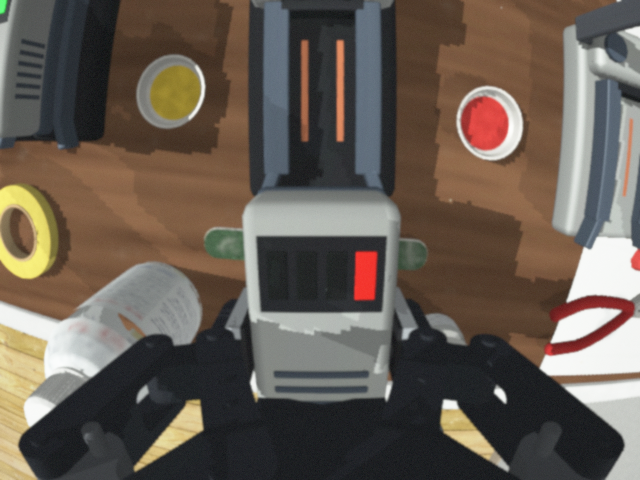

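Call:
{"fn": "arm_command", "kwargs": {"steps": [0,8,0,0,0,0,0.5,0,14,0,0,0,0,0.5,0,16,0,0,0,0,0.5,0,16,3,0,0,0,0.5,0,16,8,0,0,0,0.5,0,16,14,0,0,0,0.5,0,16,20,0,0,0,0.5,0,16,27,0,0,0,0.5,0,16,34,0,0,0,0.5,0,16,40,0,0,0,0.5]}}

```text
time: 8.25
eef_pos: [0.477, 0.1346, 0.0444]
orientation: [-0.536, 0.461, -0.461, 0.536]
ft_force: [-0.0, 0.2, -2.3]
gripper_width: 0.571
```

Entered freely with no force. I'll carry on to the balls.

Call:
{"fn": "arm_command", "kwargs": {"steps": [0,0.3,8,0,0,0,0.5,0,0.5,16,0,0,0,0.5,0,0.5,22,0,0,0,0.5,0,0.5,26,0,0,0,0.5,0,0.5,30,0,0,0,0.5,0,0.5,33,0,0,0,0.5,0,0.5,36,0,0,0,0.5,0,0.5,38,0,0,0,0.5,0,0.5,40,0,0,0,0.5]}}

```text
time: 9.15
eef_pos: [0.5071, 0.1388, 0.0437]
orientation: [0.54, -0.465, 0.458, -0.532]
ft_force: [-20.8, -6.2, 27.1]
gripper_width: 0.574
```

```bash
python3 - <<'E'
from h import *
p,d,c=shot(8)
s=state(); print(s['eef_pos'].round(4),s['ft_force'].round(2),s['wrist_torque'].round(3),s['gripper_width'],s['qvel'].round(3));
E
```

```text
[0.5071 0.1388 0.0438] [-18.52  -5.9   20.68] [-1.099  2.935 -0.021] 0.5703002046780404 [ 0.001 -0.005  0.008 -0.001 -0.015  0.001]
```

View pics/w8.png

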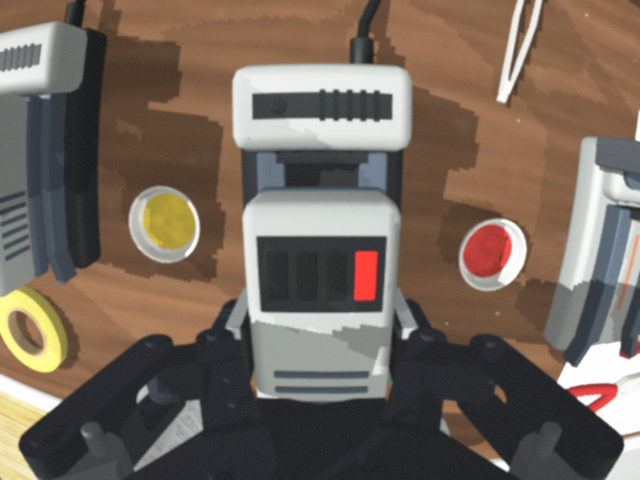

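Call:
{"fn": "arm_command", "kwargs": {"steps": [0,-0.5,3,0,0,0,0.5,0,-1,6,0,0,0,0.5,0,-1,8,0,0,0,0.5,0,-1,8,0,0,0,0.5]}}

```text
time: 9.6
eef_pos: [0.5206, 0.1411, 0.0443]
orientation: [0.537, -0.463, 0.46, -0.534]
ft_force: [-6.7, -3.0, 2.1]
gripper_width: 0.57
```

Call:
{"fn": "arm_command", "kwargs": {"steps": [0,0,2,0,0,0,0.5,0,0.3,4,0,0,0,0.5,0,0.3,6,0,0,0,0.5,0,0.3,6,0,0,0,0.5]}}

```text
time: 10.0
eef_pos: [0.5209, 0.1412, 0.0438]
orientation: [0.54, -0.465, 0.458, -0.532]
ft_force: [-18.0, -4.0, 16.0]
gripper_width: 0.578
```

```bash
python3 - <<'E'
from h import *
p,d,c=shot(9)
s=state(); print(s['eef_pos'].round(4),s['ft_force'].round(2),s['wrist_torque'].round(3),s['gripper_width'],s['qvel'].round(3));
E
```

```text
[0.5209 0.1412 0.0438] [-18.34  -3.37  16.2 ] [-0.765  2.979 -0.024] 0.5730532004460458 [-0.002 -0.002 -0.     0.    -0.004 -0.   ]
```

View pics/w9.png

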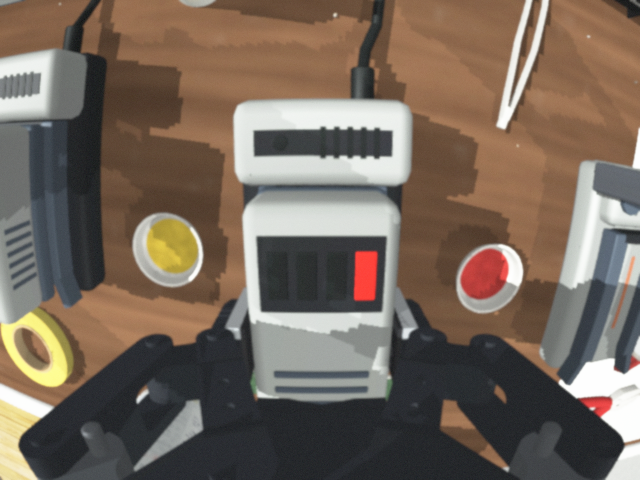

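Call:
{"fn": "arm_command", "kwargs": {"steps": [0,0,-4,0,0,0,0.5,0,0,-7,0,0,0,0.5,0,0,-8,0,0,0,0.5,0,0,-8,0,0,0,-0.5,0,0,-8,0,0,0,-0.5,0,0,-8,0,0,0,-0.5,0,-15,-8,0,0,0,-0.5,0,-40,-8,0,0,0,-0.5,0,-70,-8,0,0,0,-0.5,0,-105,-8,0,0,0,-0.5,0,-130,-8,0,0,0,-0.5,0,-136,-8,0,0,0,-0.5]}}

```text
time: 11.25
eef_pos: [0.5245, 0.1418, 0.1841]
orientation: [-0.534, 0.46, -0.463, 0.538]
ft_force: [0.2, -0.2, -0.2]
gripper_width: 0.749
```

```bash
python3 - <<'E'
from h import *
p,d,c=shot(10)
s=state(); print(s['eef_pos'].round(4),s['ft_force'].round(2),s['gripper_width'],s['qvel'].round(3));
W,d,c=wworld(10); m=d>0; m[300:]=False; w=W[m]; w[:,2]+=.0006
edges(w,.074,.083,np.array([539,305.8]),1.9,45,25," c1 pack")
edges(w,.074,.083,np.array([526,142]),8.6,45,25," c2 pack")
q=w[(w[:,2]>.06)&(w[:,1]>.2)&(w[:,0]<.68)]; comp(q,"tall",mn=30)
print(relc([521.4,141.9,180],8.6,[535,305.7,180],1.9))
E
```

```text
[0.5239 0.1417 0.1834] [ 0.9  -0.01  0.86] 0.7450179929284614 [-0.001  0.036  0.044  0.002 -0.037 -0.   ]
 c1 pack yaw L/H [1.71 2.03] mid y-off -1.59 width 46.4 x range [-42.8  44.4]
 c2 pack yaw L/H [8.65 8.63] mid y-off -1.27 width 46.6 x range [-44.6  42.6]
   tall 742 0.0644 [array([421. , 442.3]), array([42. , 67.3]), np.float64(33.1)]
   tall 263 0.0638 [array([469.3, 449.6]), array([18.3, 36.9]), np.float64(76.2)]
   tall 6900 0.0778 [array([539.4, 304.4]), array([90.1, 51.1]), np.float64(2.4)]
   tall 6337 0.0845 [array([652.4, 391.7]), array([100.8,  55. ]), np.float64(89.9)]
   tall 423 0.0791 [array([663.5, 222.2]), array([14.9, 13.4]), np.float64(51.5)]
(array([-159.9,    0. ,   37.9]), np.float64(0.1169))
```

View pics/w10.png

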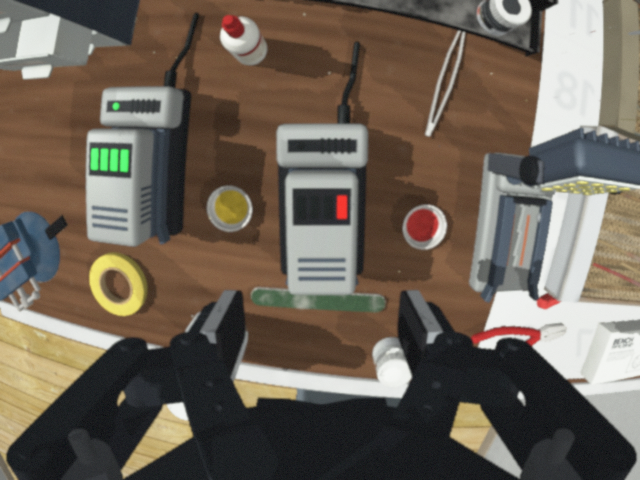

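Call:
{"fn": "arm_command", "kwargs": {"steps": [-25,0,6,0,0.02,0,-0.5,-55,0,13,0,0.04,0,-0.5,-85,0,20,0,0.06,0,-0.5,-115,5,27,0,0.08,0,-0.5,-142,15,34,0,0.1,0,-0.5,-160,30,38,0,0.117,0,-0.5,-160,55,38,0,0.117,0,-0.5,-160,75,38,0,0.117,0,-0.5,-160,90,38,0,0.117,0,-0.5,-160,100,38,0,0.117,0,-0.5,-160,100,38,0,0.117,0,-0.5]}}

```text
time: 12.4
eef_pos: [0.5338, 0.3045, 0.0781]
orientation: [0.509, -0.493, 0.491, -0.507]
ft_force: [-0.2, 0.4, -0.3]
gripper_width: 0.751
```

```bash
python3 - <<'E'
from h import *
p,d,c=shot(11)
s=state(); print(s['eef_pos'].round(4),s['ft_force'].round(2),s['gripper_width'],s['qvel'].round(3));
E
```

```text
[0.5346 0.3048 0.0794] [-0.11 -0.27  0.23] 0.7506790850482405 [-0.    -0.026 -0.022 -0.     0.007  0.   ]
```

View pics/w11.png

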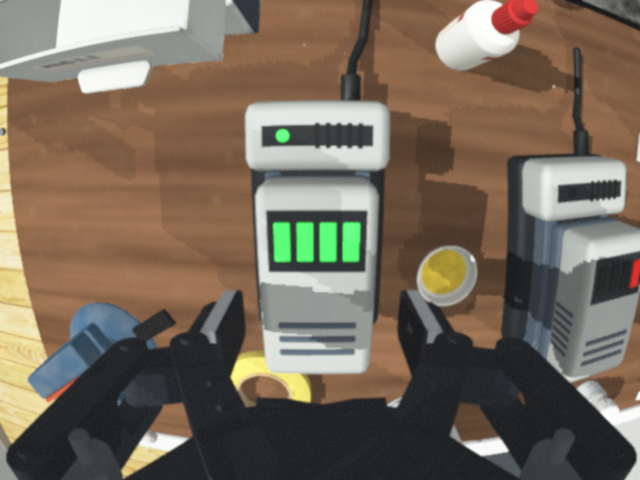

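Call:
{"fn": "arm_command", "kwargs": {"steps": [-0.5,12,0,0,0,0,-0.5,-1,24,0,0,0,0,-0.5,-1,33,0,0,0,0,-0.5,-1,37,0,0,0,0,-0.5,-1,37,0,0,0,0,0.1,-1,37,0,0,0,0,0.5,-1,37,0,0,0,0,0.5,-1,37,0,0,0,0,0.5,-1,37,0,0,0,0,0.5], "grip_force": 80}}

```text
time: 13.35
eef_pos: [0.5352, 0.3061, 0.0436]
orientation: [0.508, -0.492, 0.492, -0.508]
ft_force: [0.4, 0.4, -3.3]
gripper_width: 0.575
```

```bash
python3 - <<'E'
from h import *
p,d,c=shot(12)
s=state(); print(s['eef_pos'].round(4),s['ft_force'].round(2),s['wrist_torque'].round(3),s['gripper_width'],s['qvel'].round(3),s['orientation'].round(4));
E
```

```text
[0.5352 0.3061 0.0435] [ 0.07  1.12 -3.26] [ 0.035 -0.001 -0.048] 0.5747034062705635 [-0.002 -0.001  0.    -0.    -0.001  0.   ] [ 0.508  -0.4919  0.4918 -0.508 ]
```

View pics/w12.png

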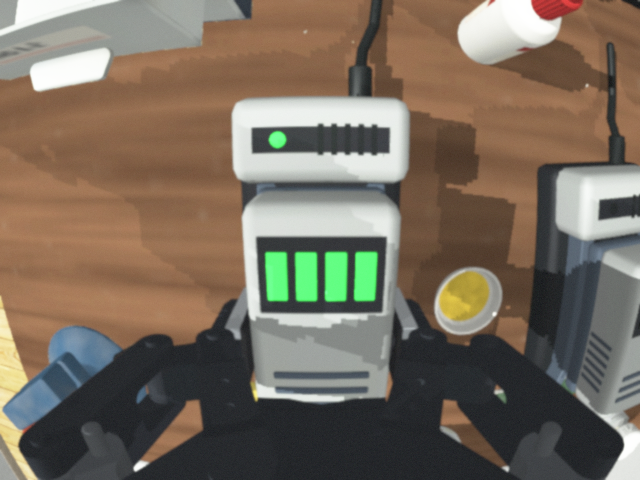

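Call:
{"fn": "arm_command", "kwargs": {"steps": [0,0,-3,0,0,0,0.5,0,0,-6,0,0,0,0.5,0,0,-10,0,0,0,0.5,0,0,-15,0,0,0,0.5,0,0,-22,0,0,0,0.5,0,0,-32,0,0,0,0.5,0,0,-44,0,0,0,0.5,0,0,-56,0,0,0,0.5,0,0,-67,0,0,0,0.5,0,0,-77,0,0,0,0.5,0,0,-82,0,0,0,0.5,0,0,-82,0,0,0,0.5]}}

```text
time: 14.6
eef_pos: [0.4523, 0.3034, 0.0436]
orientation: [0.508, -0.492, 0.492, -0.508]
ft_force: [0.7, 0.3, -2.9]
gripper_width: 0.577
```

```bash
python3 - <<'E'
from h import *
p,d,c=shot(13)
s=state(); print(s['eef_pos'].round(4),s['ft_force'].round(2),s['wrist_torque'].round(3),s['gripper_width'],s['qvel'].round(3),s['orientation'].round(4));
E
```

```text
[0.4532 0.3036 0.0437] [ 0.69 -0.54 -3.23] [-0.006  0.078 -0.003] 0.57126416248876 [-0.007  0.006 -0.022 -0.002 -0.002 -0.003] [-0.5079  0.4917 -0.4918  0.5082]
```

View pics/w13.png

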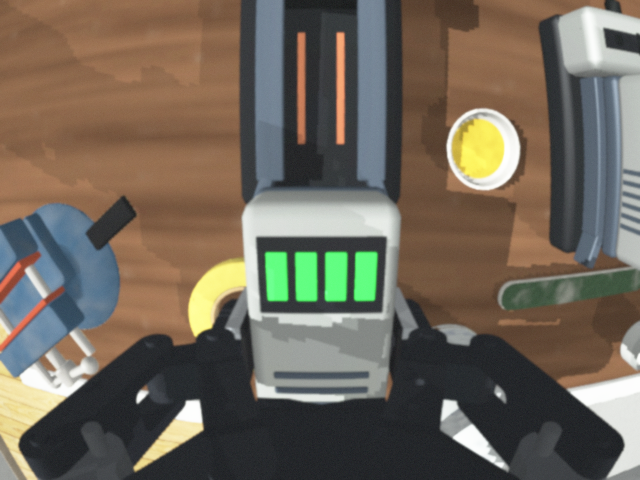

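```bash
python3 - <<'E'
from h import *
print(relc([453,304.1,43.2],1.9,[443.1,-53.6,170],6.85),relc([453,304.1,43.2],1.9,[443.1,-53.6,75],6.85))
E
```

```text
(array([ 357.2, -126.8,  -21.8]), np.float64(-0.0864)) (array([357.2, -31.8, -21.8]), np.float64(-0.0864))
```

Call:
{"fn": "arm_command", "kwargs": {"steps": [0,-20,0,0,0,0,0.5,0,-50,0,0,0,0,0.5,0,-85,0,0,0,0,0.5,0,-115,0,0,0,0,0.5,10,-127,0,0,0,0,0.5,35,-127,-2,0,-0.01,0,0.5,70,-127,-4,0,-0.02,0,0.5,110,-127,-7,0,-0.03,0,0.5,150,-127,-9,0,-0.04,0,0.5,190,-127,-12,0,-0.05,0,0.5,230,-127,-14,0,-0.06,0,0.5,265,-127,-16,0,-0.07,0,0.5]}}

```text
time: 15.85
eef_pos: [0.4451, 0.0357, 0.1698]
orientation: [0.525, -0.474, 0.474, -0.525]
ft_force: [0.5, 0.6, -3.4]
gripper_width: 0.575
```

```bash
python3 - <<'E'
from h import *
# commanded pose now
a=np.radians(1.9); x=np.array([np.sin(a),-np.cos(a)]); z=np.array([np.cos(a),np.sin(a)])
cmd=np.array([453,304.1])+265*x-16*z; cy=1.9+np.degrees(.07); print(cmd,cy,state()['eef_pos'])
print(relc([*cmd,170.2],cy,[443.1,-53.6,75],6.85))
E
```

```text
[445.79491882  38.71520992] 5.910704565915763 [0.44505515 0.03566605 0.16983567]
(array([ 91.5,  95.2, -12.2]), np.float64(-0.0164))
```

Call:
{"fn": "arm_command", "kwargs": {"steps": [30,5,-4,0,-0.005,0,0.5,58,15,-8,0,-0.01,0,0.5,80,35,-11,0,-0.0164,0,0.5,90,60,-12.2,0,-0.0164,0,0.5,91.5,80,-12.2,0,-0.0164,0,0.5,91.5,92,-12.2,0,-0.0164,0,0.5,91.5,100,-12.2,0,-0.0164,0,0.5,91.5,105,-12.2,0,-0.0164,0,0.5,91.5,110,-12.2,0,-0.0164,0,0.5,91.5,110,-12.2,0,-0.0164,0,0.5,91.5,110,-12.2,0,-0.0164,0,0.5]}}

```text
time: 16.95
eef_pos: [0.4434, -0.0541, 0.0608]
orientation: [-0.529, 0.469, -0.47, 0.529]
ft_force: [0.7, -0.3, -3.2]
gripper_width: 0.575
```

```bash
python3 - <<'E'
from h import *
p,d,c=shot(14)
s=state(); print(s['eef_pos'].round(4),s['ft_force'].round(2),s['gripper_width'],s['qvel'].round(3),s['orientation'].round(4));
n=np.array([-.1193,.9929]); ref=np.array([534.5,-42.6]); print("lat tcp",(s['eef_pos'][:2]*1000-ref)@n)
W,d,c=wworld(14); m=d>0; m[185:]=False; w=W[m]
edges(w,.031,.038,ref,6.85,44,27,"walls (expect -1.84 bias)")
E
```

```text
[ 0.4435 -0.0541  0.0609] [ 0.98 -0.62 -3.77] 0.5745868302918263 [-0.    -0.002 -0.001 -0.002 -0.002 -0.   ] [-0.5287  0.4691 -0.4697  0.529 ]
lat tcp -0.5987422604993121
walls (expect -1.84 bias) yaw L/H [6.89 6.69] mid y-off -1.83 width 52.1 x range [-43.8  42. ]
```

View pics/w14.png

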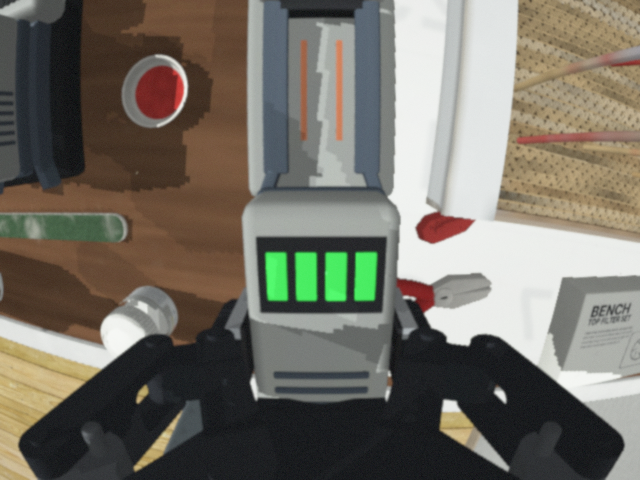

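Call:
{"fn": "arm_command", "kwargs": {"steps": [-0.6,8,0,0,0,0,0.5,-0.6,14,0,0,0,0,0.5,-0.6,16,0,0,0,0,0.5,-0.6,16,3,0,0,0,0.5,-0.6,16,8,0,0,0,0.5,-0.6,16,14,0,0,0,0.5,-0.6,16,20,0,0,0,0.5,-0.6,16,27,0,0,0,0.5,-0.6,16,34,0,0,0,0.5,-0.6,16,40,0,0,0,0.5]}}

```text
time: 18.0
eef_pos: [0.4837, -0.0488, 0.0446]
orientation: [-0.529, 0.469, -0.47, 0.529]
ft_force: [1.1, 0.5, -3.6]
gripper_width: 0.575
```

Call:
{"fn": "arm_command", "kwargs": {"steps": [0,0,8,0,0,0,0.5,0,0,16,0,0,0,0.5,0,0,22,0,0,0,0.5,0,0,27,0,0,0,0.5,0,0,31,0,0,0,0.5,0,-0.3,35,0,0,0,0.5,0,-0.5,39,0,0,0,0.5,0,-0.5,42,0,0,0,0.5,0,-0.5,45,0,0,0,0.5,0,-0.5,48,0,0,0,0.5,0,-0.5,48,0,0,0,0.5]}}

```text
time: 19.1
eef_pos: [0.5276, -0.0431, 0.0445]
orientation: [0.53, -0.471, 0.468, -0.528]
ft_force: [-6.8, -3.1, -0.8]
gripper_width: 0.572
```

Past the balls. I'll push against the end stop to confirm.

Call:
{"fn": "arm_command", "kwargs": {"steps": [0,0,2,0,0,0,0.5,0,0.3,4,0,0,0,0.5,0,0.3,6,0,0,0,0.5,0,0.3,6,0,0,0,0.5]}}

```text
time: 19.5
eef_pos: [0.528, -0.0426, 0.0435]
orientation: [0.533, -0.473, 0.465, -0.525]
ft_force: [-18.0, -8.4, 6.5]
gripper_width: 0.578
```

```bash
python3 - <<'E'
from h import *
p,d,c=shot(15)
s=state(); print(s['eef_pos'].round(4),s['ft_force'].round(2),s['gripper_width'],s['qvel'].round(3),s['orientation'].round(4));
E
```

```text
[ 0.528  -0.0426  0.0435] [-17.8   -7.56   6.99] 0.5730206040290773 [-0.    -0.001  0.002  0.    -0.003 -0.001] [ 0.5328 -0.4731  0.4649 -0.5255]
```

View pics/w15.png

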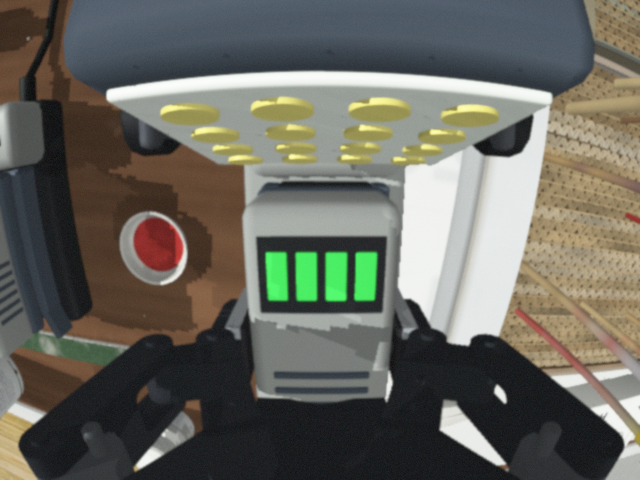

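Call:
{"fn": "arm_command", "kwargs": {"steps": [0,0,-4,0,0,0,0.5,0,0,-7,0,0,0,0.5,0,0,-8,0,0,0,0.5,0,0,-8,0,0,0,-0.5,0,0,-8,0,0,0,-0.5,0,0,-8,0,0,0,-0.5,0,-15,-8,0,0,0,-0.5,0,-40,-8,0,0,0,-0.5,0,-70,-8,0,0,0,-0.5,0,-105,-9,0,0,0,-0.5,0,-140,-20,0,0,0,-0.5,0,-165,-40,0,0,0,-0.5]}}

```text
time: 20.75
eef_pos: [0.4991, -0.0474, 0.2126]
orientation: [-0.528, 0.468, -0.471, 0.53]
ft_force: [0.1, -1.2, -0.9]
gripper_width: 0.752
```

Call:
{"fn": "arm_command", "kwargs": {"steps": [0,-10,-15,0,0,0,-0.5,0,-20,-35,0,0,0,-0.5,0,-30,-55,0,0,0,-0.5,0,-35,-60,0,0,0,-0.5,0,-35,-60,0,0,0,-0.5,0,-35,-60,0,0,0,-0.5,0,-35,-60,0,0,0,-0.5]}}

```text
time: 21.45
eef_pos: [0.4379, -0.0543, 0.2444]
orientation: [-0.529, 0.469, -0.469, 0.529]
ft_force: [0.3, -0.6, -0.5]
gripper_width: 0.751
```

```bash
python3 - <<'E'
from h import *
p,d,c=shot(16)
s=state(); print(s['eef_pos'].round(4),s['ft_force'].round(2),s['gripper_width'],s['qvel'].round(3));
W,d,c=wworld(16); m=d>0; m[300:]=False; w=W[m]; w[:,2]+=.0006
edges(w,.074,.083,np.array([530.5,-43]),6.85,45,25," lamp pack (start: off -1.9, x -44..43.9)")
edges(w,.074,.083,np.array([525,141]),8.6,45,25," c2 pack")
for n,off in(("scene",.002),("side",-.0015)):
    p,d=snapshot(n); cv2.imwrite(f"pics/{n}16.png",p); np.save(f"{n}16.npy",d); np.save(f"{n}16c.npy",get_calibration(n),allow_pickle=True)
    W,d,c=world(n,"16"); w=W[d>0]; w[:,2]+=off
    edges(w,.074,.083,np.array([530.5,-43]),6,45,25,n+" lamp pack")
    edges(w,.074,.083,np.array([525,141]),8.6,45,25,n+" c2 pack")
p=cv2.imread("pics/scene16.png"); cv2.imwrite("pics/s16z.png",cv2.resize(p[180:400,150:450],None,fx=2.6,fy=2.6,interpolation=cv2.INTER_CUBIC))
E
```

```text
[ 0.4377 -0.0542  0.2443] [0.26 0.43 0.19] 0.7476842785622738 [ 0.001 -0.     0.002  0.001  0.001 -0.001]
 lamp pack (start: off -1.9, x -44..43.9) yaw L/H [6.73 7.16] mid y-off -1.21 width 46.9 x range [-42.6  44.7]
 c2 pack yaw L/H [8.25 8.67] mid y-off -1.6 width 46.3 x range [-44.4  42.9]
scene lamp pack yaw L/H [7.   7.99] mid y-off 3.66 width 43.3 x range [-44.3  43.2]
scene c2 pack yaw L/H [9.59 9.  ] mid y-off 3.36 width 44.7 x range [-45.7  41.2]
side lamp pack yaw L/H [5.84 7.64] mid y-off 1.85 width 44.8 x range [-42.3  45.7]
side c2 pack yaw L/H [9.49 8.41] mid y-off 2.06 width 45.1 x range [-43.4  43.7]
```

View pics/w16.png

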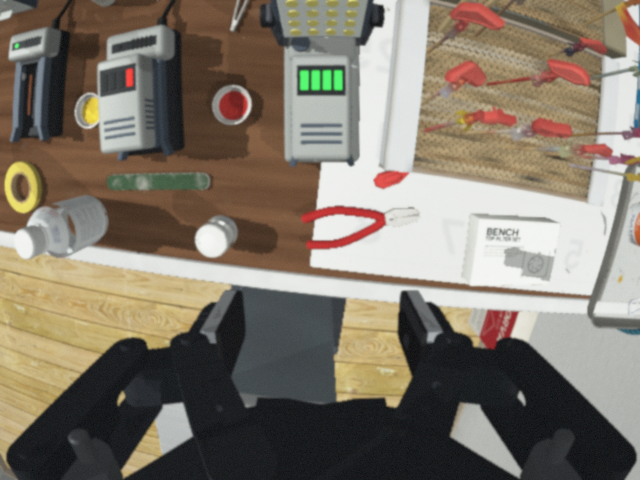

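View pics/s16z.png

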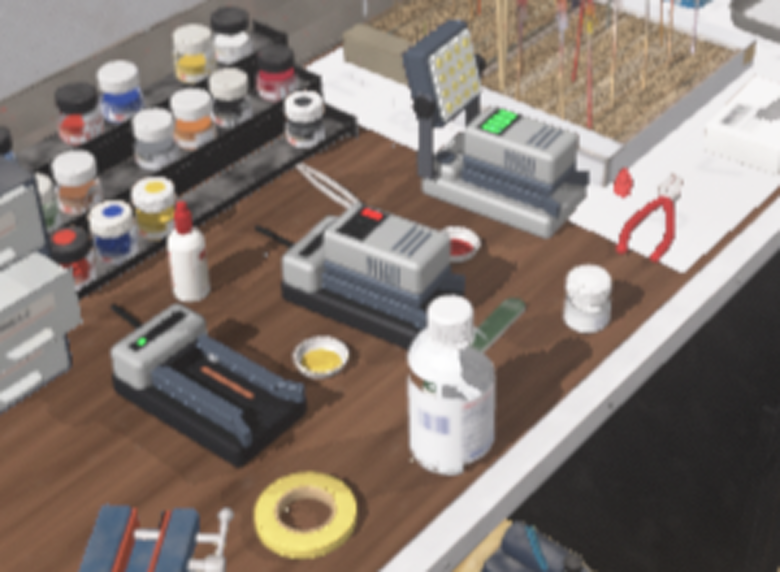

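```bash
python3 -c "
from bench import *
print(sign_off())"
```

```text
the job is handed in; nothing more can be done
None
```

The packs are swapped and the job is handed in at about 21.6 s of the 58 s. No verdict was reported.

**What I did:** I pulled the flat pack off the lamp and slid it onto the empty charger_2. Then I pulled the charged pack off charger_1 and slid it onto the lamp. I pushed each one past the balls and on against the end stop. There, about 18 N moved it less than 1 mm further.

**Last checks:**
- **Charged pack:** after letting go, the cameras show four green lights on the lamp. The pack sits within about 1 mm of where the flat pack was at home.
- **Flat pack:** one red light on charger_2, within about 1 mm of its estimated home position.
- **Other things on the desk:** in the last pictures they stand where they were, by eye.
- **Arm:** it is clear of everything, the gripper is open and the measured force is near zero.

**Disagreements:**
- **Camera offset:** the wrist and fixed cameras disagreed by 3–4 mm sideways. I corrected this with the TCP position measured while gripping the flat pack in the lamp.
- **Charger lights:** charger_2's light still looked dark with the pack pushed home, and charger_1's stayed green when empty. I took these as fixed markings, not signals that a pack has clicked in.

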